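Reset the tripped block heater with the service pen

ROBOT

A 6-joint arm with a two-finger parallel gripper is mounted at the origin on the work surface. World frame = base frame: x ahead of the robot, y to its left, z up, the work surface at z = 0. Lengths are in m, angles in rad, forces in N, time in s.
With the tool pointing down it reaches from about 0.25 to 0.775 m from the base axis. Payload 8.9 kg.
Tool frame: the origin (TCP) lies midway between the tips of the shut fingers; the grasp point (between the pads) lies pinch_z behind it (pinch_z is the distance from the TCP to the grasp point, in m); z points along the fingers, y is the direction in which the jaws open and shut (so a half turn about z gives the same grasp; the last joint's range is limited). The gripper opens to 85 mm and grips with 20 to 120 N. Pads are 22 mm wide; open, the fingers measure 114 mm over their backs; the gripper's body (76 mm by 85 mm) begins 54 mm behind the grasp point. The pads swing forward as they close: fully open they stand 13 mm farther back than shut.
Start: joints at [0.997, 0.291, -0.153, 1.127, 0, 1.431], TCP at [0.221, 0.476, 0.206] pointing down, gripper open.
Joint ranges: [-2.52, 2.52], [-0.91, 1.74], [-1.3, 1.37], [-1.96, 2.02], [-1.52, 1.47], [-3.14, 3.14]. Speed limits (rad/s): [2.22, 2.22, 2.79, 3.14, 3.14, 3.14].

INTERFACE

Orientations are given as a rotation vector (axis times angle).
In Python, from plant import sense, capture, close_job, pinch_z gives the robot as it stands. The module is installed in compiled form; this text tells all that it offers.
- The arm moves only by the shell command python3 -m pendant 'ROWS' [FORCE]. ROWS is a JSON object of lists of equal length, an entry for each row: "hand": the opening, from 0 (shut) to 1 (fully open); "translation": the shift along the tool's x, y, z in m, a list of three; "turn": the turn, a rotation vector about the tool's x, y, z in rad, a list of three. A call has 1 to 5 rows; each row is the pose to reach, as a shift and turn from the pose measured when the call began, along the tool's axes at that moment; what a row does not reach only later rows make up. A row lasts 1/10 s, in which the tool goes at most 50 mm and 8.59 degrees, less where a joint would pass 70% of its speed; a pose out of reach is approached as far as the arm can. A call with a gripper value outside its range is refused whole. The fingers move at their own pace and stop on an object; FORCE is the grip in N (left out, the last holds). Time passes only in rows, so rows that repeat a pose let the fingers close. It gives the time, the measured TCP pose, the force and the opening at its end, in the units of the state.
- sense(): the state, without advancing time (a new reading comes with each control period).
- capture(name): name is "scene" or "top" or "wrist"; returns a dict with "pixels" (480x640x3 uint8, red, green, blue), "fovy" (degrees; the focal length in pixels is half the picture's height over the tangent of half this angle, whatever the lens; pixels are square), "cx", "cy" (the principal point, pixels), "k1" (the pictures are not rectified: a ray, as slopes to the right and down, at radius r is drawn at 1 + k1 r^2 times it, then the intrinsics apply), "extrinsics" (4x4, takes a point from world to camera coordinates). Camera axes: x right, y down, z forward; pixel columns grow to the right and rows downward; lengths in m; the calibration is good to about 2 mm. A picture is of the moment at which its call begins. There is no depth.
- close_job(): hands the job in, once; it reports no verdict.
The state is a dict: "time": time; "qpos": joint angles; "dq": joint speeds; "effort": joint torques, N m; "tcp_pos": TCP position; "eef_rot": TCP orientation; "contact_force": force on the tool from outside, world axes, zero at the start; "torque": the same for the moment, N m; "opening": finger opening in m.
Only numpy, scipy, OpenCV 4.12 (cv2) and the standard library are available. Lean on these libraries where they do the work, as an engineer would, in place of code of your own. Each camera call takes 0.05 s, during which the arm holds its last target.

TASK

The block heater's cut-out has tripped: take the yellow service pen out of its stand and, to unlock the heater, hold the pen upright and still with its steel tip about 2 cm straight above the blue receiver lens for about two seconds. Then reach the tip down through the hole in the orange port and push the recessed red button fully down with it; finish while still gripping the pen and holding the button down. Leave the white button in the grey port unpressed and the bottle, the tip box and the beaker where they stand.

Things in the scene. Friction and masses are not known exactly. Their poses are not given: they have to be found in the camera images.
- pen: Service pen, loose, 150 mm long, 40 to 85 g, standing upright in the stand, tip down. Lower part: a round steel shaft, 6 mm across and 70 mm long, with a flat tip. Upper part: a square yellow plastic handle, 16 x 16 mm and 80 mm long. Origin: centre of the tip's lower end; z runs up along the pen (the handle fills z = 70 to 150 mm); x and y are square to the handle's flat sides
- pen_grip (a point): A good place to grip the pen: on its axis, 115 mm above the tip, with 45 mm of handle below it and 35 mm above
- stand: Fixed pen stand: a white post 44 x 44 mm, 80 mm tall, on a dark steel foot 100 x 100 x 10 mm. A 9 mm hole runs straight down its centre; the pen's shaft hangs in it (tip 10 mm above the table), the lower end of the handle rests on the post's top. So the pen must rise 70 mm to come free. Origin: centre of the underside; x and y square to its sides, and at the start in line with the pen's
- heater: Fixed white block heater, 240 (x) x 300 (y) x 75 mm tall at its deck. A blue strip along the -x edge of the deck (centre line 70 mm in -x from the origin) carries three units in a row, 80 mm apart, in any order: orange port, grey port, receiver. Behind it an aluminium tube block rises to 97 mm, green tube caps to 109 mm. Origin: centre of the underside
- receiver: Fixed white square, 36 x 36 x 10 mm, on the heater's deck, with a round blue lens on top, 26 mm across and 4 mm high. Origin: centre of the underside, on the deck
- receiver_lens (a point): Centre of the top of the blue lens, 89 mm above the table; the lens faces straight up
- reset_port: Fixed orange block, 36 x 36 x 32 mm, on the heater's deck, with a round vertical hole 14 mm across (its mouth chamfered by 2 mm). In the hole, 22 mm below the mouth, is the flat top of the red reset button, 14 mm across. Origin: centre of the underside, on the deck
- reset_port_mouth (a point): Centre of the mouth of the orange port's hole, level with the block's top, 107 mm above the table
- reset_button (a joint): How far the red reset button is pushed down, m: 0 up, 0.006 fully down (its top is then 28 mm below the mouth). Spring: it starts to move at about 1.8 N, fully down takes about 5.4 N; it comes up when let go
- grey_port: Fixed grey block of the same shape and size as the orange port, with a white button in its hole. Not to be used. Origin: centre of the underside, on the deck
- grey_button (a joint): How far the white button in the grey port is pushed down, m: 0 up, 0.006 fully down
- bottle: Bystander: loose amber bottle with a black cap, 60 mm across, 110 mm tall. Origin: centre of the underside
- tip_box: Bystander: loose blue box with a clear lid, 60 (x) x 90 (y) x 55 mm. Origin: centre of the underside
- beaker: Bystander: loose steel beaker, 70 mm across, 80 mm tall. Origin: centre of the underside
Mind the look-alikes: they are no part of the job. What is shaped like the pen but pink or turquoise is not meant.

How it is judged:
On the way, in this order (a step that is already met when the one before it is completed fails the run):
1. the gripped pen is out of the stand (contact force between the fingers and pen above 1 N and height (world z) of pen above 0.082 m), for 0.1 s.
2. the gripped pen is held upright and still with its tip 5 to 50 mm above the blue lens, within 11 mm of its centre sideways, for 1.2 s (contact force between the fingers and pen above 1 N and angle between pen's own z axis and vertical below 0.25 rad and horizontal distance between pen and receiver_lens below 0.011 m and z of pen in the frame of receiver_lens between 0.005 and 0.05 m and linear speed of pen below 0.03 m/s), for 1.2 s.
At the end, for the whole second after the job is handed in: Gripped pen, within 0.25 rad of upright, its tip in the orange port (7 mm of its axis, 20 mm deep or more), holds the red button at least 4.8 of 6 mm down with over 1 N; gripper clear of the port; white button up; bottle, tip box and beaker upright, within 20 mm of their starts (value of joint reset_button above 0.0048 m and contact force between pen and reset_port above 1 N and contact force between the fingers and pen above 1 N and angle between pen's own z axis and vertical below 0.25 rad and horizontal distance between pen and reset_port_mouth below 0.007 m and z of pen in the frame of reset_port_mouth below -0.02 m and contact force between each of the fingers, the arm and reset_port below 0.5 N and value of joint grey_button below 0.002 m and distance of each of bottle, tip_box, beaker from where it was at the start of the episode below 0.02 m and angle between each of bottle, tip_box, beaker's own z axis and vertical below 0.2 rad); the arm keeps its last pose, push and grip.
It fails at once if the white button in the grey port is pressed (value of joint grey_button above 0.002 m).
It fails at once if the bottle, the tip box or the beaker is moved by more than 20 mm (distance of any of bottle, tip_box, beaker from where it was at the start of the episode above 0.02 m).
It also fails if it takes over 51 s, if anything falls off the work surface, if the arm or the gripper's body presses on something with over 40 N, if the wrist force passes 120 N, or if a joint passes its speed limit or range.

## Working session

There is one attempt and no reset: what is moved stays moved. The work goes in short steps, Python scripts to look and compute and a shell command to move; the robot and the scene stay as the last step left them, time stands still between calls to the robot, and variables do not carry over. Pictures are saved under pics/ and viewed, and the job is handed in when it is done.

```bash
mkdir -p pics; cat > h.py <<'E'
import numpy as np, cv2
from plant import sense, capture, pinch_z
def snap(name,fn):
    c=capture(name); cv2.imwrite('pics/'+fn+'.png',cv2.cvtColor(c['pixels'],cv2.COLOR_RGB2BGR)); np.save('pics/'+fn+'.npy',c,allow_pickle=True); return c
def load(fn): return np.load('pics/'+fn+'.npy',allow_pickle=True).item()
def K(c):
    f=240/np.tan(np.radians(c['fovy'])/2); return np.array([[f,0,c['cx']],[0,f,c['cy']],[0,0,1.]]),np.array([c['k1'],0,0,0,0.])
def proj(c,P):
    k,d=K(c); E=np.array(c['extrinsics']); return cv2.projectPoints(np.array(P,float).reshape(-1,3),cv2.Rodrigues(E[:3,:3])[0],E[:3,3],k,d)[0].reshape(-1,2)
def ray(c,uv):
    k,d=K(c); E=np.array(c['extrinsics']); n=cv2.undistortPoints(np.array([[uv]],float),k,d).ravel()
    R=E[:3,:3]; return -R.T@E[:3,3], R.T@np.array([n[0],n[1],1])
def onplane(c,uv,z):
    o,d=ray(c,uv); return o+d*(z-o[2])/d[2]
E
python3 - <<'E'
from h import *
np.set_printoptions(precision=4,suppress=True)
print(sense(),pinch_z)
for n in ['scene','top','wrist']:
    c=snap(n,n+'0'); print(n,c['fovy'],c['cx'],c['cy'],c['k1']); print(np.array(c['extrinsics']))
E
```

```text
{'time': 0.0, 'qpos': array([ 0.9967,  0.2913, -0.1541,  1.1267,  0.    ,  1.4315]), 'dq': array([-0.0033,  0.0009,  0.0007, -0.0011, -0.0008,  0.    ]), 'effort': array([  0.0008, -53.7141,  33.1377,   0.0157,  -0.0002,  -0.    ]), 'tcp_pos': array([0.2209, 0.4758, 0.2057]), 'eef_rot': array([-0.6775, -3.0672,  0.0018]), 'contact_force': array([-0.0517, -0.0762,  0.5312]), 'torque': array([ 0.0004, -0.0248, -0.0054]), 'opening': 0.08532260183353117} 0.0187
scene 44.88081725905632 318.7972005703746 240.53603323927442 -0.012795252323244109
[[ 0.8358  0.5491 -0.0004 -0.4338]
 [ 0.4028 -0.6137 -0.6791 -0.1454]
 [-0.3731  0.5674 -0.7341  1.4266]
 [ 0.      0.      0.      1.    ]]
top 42.07073498680785 313.77503139489056 233.75820484275096 0.015719927529202236
[[-0.006  -0.9999 -0.0152  0.0137]
 [-0.9838  0.0086 -0.1792  0.5304]
 [ 0.1793  0.0139 -0.9837  1.4081]
 [ 0.      0.      0.      1.    ]]
wrist 71.4238527047742 322.69041172314815 238.97223141096143 0.018620486528048243
[[ 0.4215  0.9068 -0.0007 -0.5252]
 [ 0.8744 -0.4062  0.2654 -0.0339]
 [ 0.2404 -0.1125 -0.9641  0.3792]
 [ 0.      0.      0.      1.    ]]
```

View pics/scene0.png

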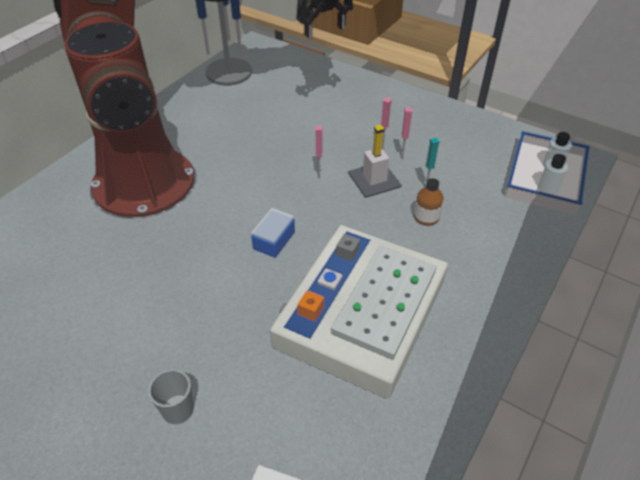

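View pics/top0.png

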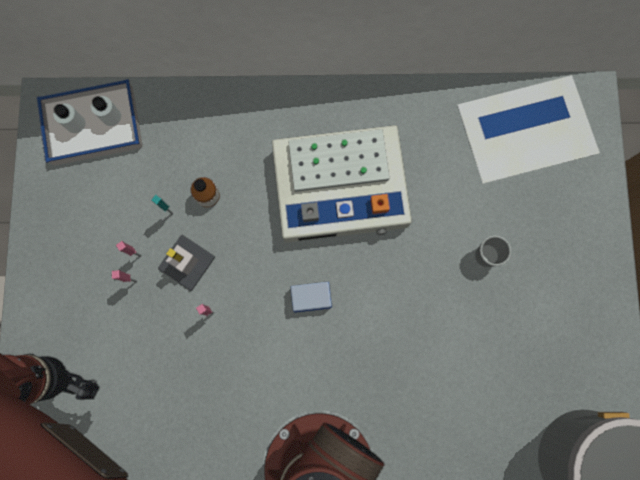

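View pics/wrist0.png

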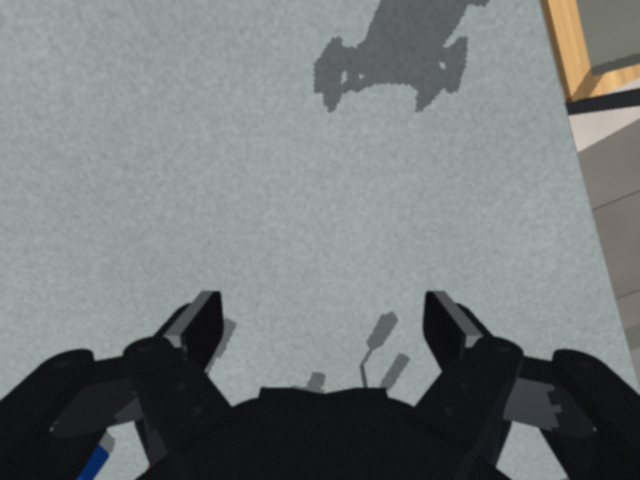

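The yellow pen is at scene (378,138) and top (173,255), standing in the white post. The pink pens at scene (319,140), (386,112), (407,122) and the turquoise one at (432,153) are look-alikes. The orange port is at top (380,203), the receiver at (345,209) and the grey port at (310,211). I'll confirm these with enlarged crops.

```bash
python3 - <<'E'
from h import *
a=load('scene0')['pixels'];b=load('top0')['pixels']
A=cv2.resize(a[110:200,330:430],(400,360),interpolation=cv2.INTER_CUBIC)
B=cv2.resize(b[225:295,150:220],(360,360),interpolation=cv2.INTER_CUBIC)
cv2.imwrite('pics/crop1.png',np.hstack([A,B])[:,:,::-1])
C=cv2.resize(a[225:345,270:380],(370,400),interpolation=cv2.INTER_CUBIC)
D=cv2.resize(b[180:240,275:415],(430,400*43*0+184),interpolation=cv2.INTER_CUBIC)
D=np.vstack([D,np.zeros((400-184,430,3),np.uint8)])
cv2.imwrite('pics/crop2.png',np.hstack([C,D])[:,:,::-1])
E
```

```text
(no output)
```

View pics/crop1.png

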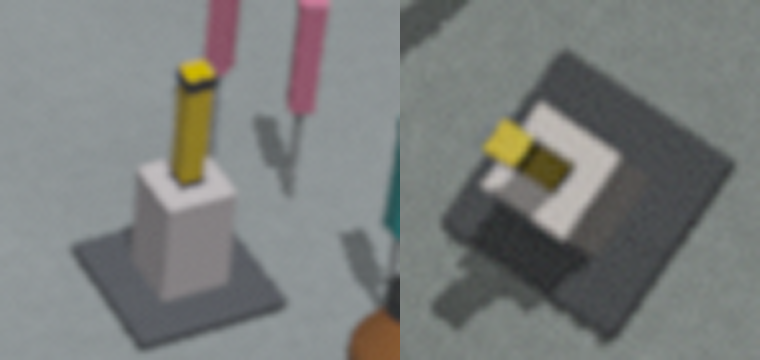

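View pics/crop2.png

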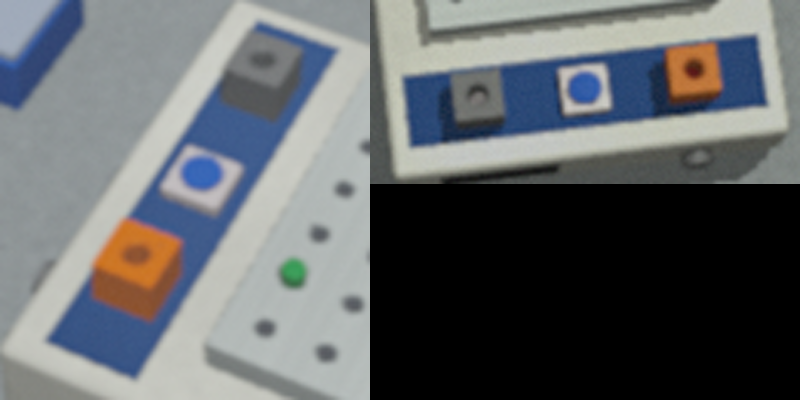

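The crops confirm it: one yellow pen sits in the white post, the orange port has a red bore, and the grey port is at the other end of the strip. Next I'll measure them.

```bash
cat > meas.py <<'E'
from h import *
np.set_printoptions(precision=4,suppress=True)
def comp(m,near=None,mn=5):
    n,l,s,c=cv2.connectedComponentsWithStats(m.astype(np.uint8)); 
    idx=[i for i in range(1,n) if s[i,4]>=mn]
    return [(c[i],s[i],l==i) for i in sorted(idx,key=lambda i:-s[i,4])]
if __name__=='__main__':
  for n in ['top0','scene0']:
    c=load(n); p=c['pixels']; h=cv2.cvtColor(p,cv2.COLOR_RGB2HSV); H,S,V=[h[:,:,i].astype(int) for i in range(3)]
    print(n)
    for nm,m,z in [('yellow top',(abs(H-28)<6)&(S>150)&(V>150),.16),('yellow all',(abs(H-28)<7)&(S>120)&(V>50),.12),('orange bright',(abs(H-13)<6)&(S>150)&(V>190),.107),('orange all',(abs(H-13)<7)&(S>150)&(V>90),.1),('lens',(abs(H-109)<8)&(S>150)&(V>165),.089)]:
        for ce,s,mm in comp(m)[:2]: print(nm,ce,s,onplane(c,ce,z),p[int(ce[1]),int(ce[0])])
E
python3 meas.py; python3 - <<'E'
from h import *
for n,pts in [('scene0',[(374,128),(379,127),(333,273),(331,278),(310,303)]),('top0',[(174,252),(345,209),(379,204),(379,200)])]:
    c=load(n); h=cv2.cvtColor(c['pixels'],cv2.COLOR_RGB2HSV)
    for u,v in pts: print(n,u,v,h[v,u])
E
```

```text
top0
yellow top [170.7105 252.5526] [167 249   8   8  38] [0.4718 0.3154 0.16  ] [191 173  66]
yellow all [173.663  254.4783] [167 249  15  12  92] [0.4736 0.3186 0.12  ] [182 166  66]
orange bright [379.8571 202.3571] [373 195  15  15  70] [ 0.5904 -0.1404  0.107 ] [88 30 24]
orange all [379.5167 203.0958] [371 195  18  17 240] [ 0.5903 -0.1402  0.1   ] [92 28 26]
orange all [208.6715 188.0365] [203 178  12  20 137] [0.6292 0.2485 0.1   ] [100  63  32]
lens [345.3514 207.5405] [342 204   7   8  37] [ 0.5832 -0.0632  0.089 ] [ 53  95 167]
scene0
yellow top [378.6923 127.2692] [375 125   8   5  26] [0.4746 0.314  0.16  ] [203 181   0]
yellow all [377.6266 143.2089] [374 133   9  23 158] [0.4781 0.3088 0.12  ] [140 122  36]
yellow all [378.6571 127.6857] [375 125   8   6  35] [0.451  0.3619 0.12  ] [203 181   0]
orange bright [310.3009 300.4558] [298 291  25  20 226] [ 0.5937 -0.1414  0.107 ] [144  85  49]
orange all [310.1072 304.9381] [298 291  25  29 485] [ 0.596  -0.1456  0.1   ] [176 100  45]
orange all [431.2417 197.1958] [419 190  23  15 240] [0.6539 0.2326 0.1   ] [135  89  49]
lens [329.5 276.5] [325 273  10   8  68] [ 0.585  -0.0631  0.089 ] [ 59 104 183]
scene0 374 128 [ 30   5 104]
scene0 379 127 [ 27 255 202]
scene0 333 273 [111 128 182]
scene0 331 278 [109 176 183]
scene0 310 303 [ 11 173 153]
top0 174 252 [ 27 159 184]
top0 345 209 [109 174 167]
top0 379 204 [  6 194 108]
top0 379 200 [ 11 192 106]
```

```bash
python3 - <<'E'
from meas import *
c=load('top0')
P=np.array([onplane(c,(150+(x-400)/5.143,225+y/5.143),.01) for x,y in [(565,50),(735,160),(605,345),(443,225)]])
print(P,P.mean(0)); 
for i in range(4):
    e=P[(i+1)%4]-P[i]; print(np.linalg.norm(e),np.degrees(np.arctan2(e[1],e[0]))%90)
P=np.array([onplane(c,(150+(x-400)/5.143,225+y/5.143),.08) for x,y in [(540,100),(621,158),(567,242),(482,188)]])
print(P.mean(0))
for i in range(4):
    e=P[(i+1)%4]-P[i]; print(np.linalg.norm(e),np.degrees(np.arctan2(e[1],e[0]))%90)
# scene foot corners
c=load('scene0')
P=np.array([onplane(c,(330+x/4,110+y/4),.01) for x,y in [(72,248),(145,348),(287,303)]])
for i in range(2):
    e=P[(i+1)]-P[i]; print(np.linalg.norm(e),np.degrees(np.arctan2(e[1],e[0]))%90)
print((P[0]+P[2])/2)
R=cv2.Rodrigues(sense()['eef_rot'])[0]; print(R)
for n,z in [('top0',.109),('scene0',.109)]:
  c=load(n); print(proj(c,[[.473,.315,.16],[.584,-.063,.089],[.592,-.141,.107]]))
E
```

```text
[[0.5378 0.3266 0.01  ]
 [0.4853 0.2459 0.01  ]
 [0.4    0.3037 0.01  ]
 [0.4561 0.3804 0.01  ]] [0.4698 0.3142 0.01  ]
0.09624867192482363 56.92250877669551
0.10301339783082898 55.8598420018273
0.09499211982535752 53.84393531021186
0.09789545565136984 56.62001315698232
[0.4704 0.3143 0.08  ]
0.045161357816382065 54.41629426877061
0.04350833850656414 58.54597499687398
0.04537256559391112 57.67557299462934
0.04607248308021585 58.14400407293905
0.09886802370736447 57.19790327728626
0.09635680157491618 57.627871907105884
[0.4776 0.311  0.01  ]
[[-0.9069  0.4213 -0.0005]
 [ 0.4213  0.9069 -0.0008]
 [ 0.0001 -0.001  -1.    ]]
[[170.9086 251.9881]
 [345.2697 207.2019]
 [380.1185 201.6507]]
[[378.304  126.8101]
 [329.0976 276.2554]
 [309.6355 299.8792]]
```

```bash
python3 - <<'E'
from meas import *
t=load('top0');s=load('scene0')
def tri(a,b):
    o1,d1=ray(t,a);o2,d2=ray(s,b);A=np.c_[d1,-d2];x=np.linalg.lstsq(A,o2-o1,rcond=None)[0]
    p,q=o1+d1*x[0],o2+d2*x[1]; return (p+q)/2,np.linalg.norm(p-q)
for nm,c in [('top',t),('scene',s)]:
    p=c['pixels'];h=cv2.cvtColor(p,cv2.COLOR_RGB2HSV).astype(int);H,S,V=h[:,:,0],h[:,:,1],h[:,:,2]
    for k,m in [('pink',(abs(H-170)<9)&(S>70)&(V>80)),('turq',(abs(H-88)<8)&(S>120)&(V>60))]:
        for ce,st,_ in comp(m,mn=15)[:4]: print(nm,k,ce,st[:5])
print('yellow',tri((170.7,252.5),(378.7,127.3)))
print('lens',tri((345.35,207.54),(329.5,276.5)))
print('orange',tri((379.9,202.4),(310.3,300.4)))
E
```

```text
top pink [120.3056 275.5625] [112 270  19  11 144]
top pink [125.1371 247.6129] [116 242  20  13 124]
top pink [203.4653 309.4356] [197 304  15  11 101]
top turq [158.8701 201.7403] [152 196  16  14  77]
scene pink [385.5591 111.6667] [382  98   9  30 186]
scene pink [318.4863 141.082 ] [316 126   6  31 183]
scene pink [406.6099 121.8791] [403 108   9  30 182]
scene turq [432.38  152.385] [427 138  12  31 200]
yellow (array([0.4728, 0.3164, 0.1575]), np.float64(0.0012104645890959065))
lens (array([ 0.584 , -0.0628,  0.0878]), np.float64(0.001354221639943209))
orange (array([ 0.5917, -0.1401,  0.1039]), np.float64(0.0018886711509293781))
```

```bash
python3 -m pendant '{"hand":[1,1,1,1,1],"translation":[[-0.05,-0.01,0],[-0.1,-0.02,0],[-0.15,-0.02,0],[-0.2,-0.03,0],[-0.2,-0.03,0]],"turn":[[0,0,0.07],[0,0,0.14],[0,0,0.14],[0,0,0.14],[0,0,0.14]]}' 40; python3 - <<'E'
from h import *
snap('wrist','w1')
E
```

```text
time: 0.65
tcp_pos: [0.3939, 0.3613, 0.2055]
eef_rot: [0.898, 3.009, -0.002]
contact_force: [0.6, 0.5, 0.2]
opening: 0.0853
```

View pics/w1.png

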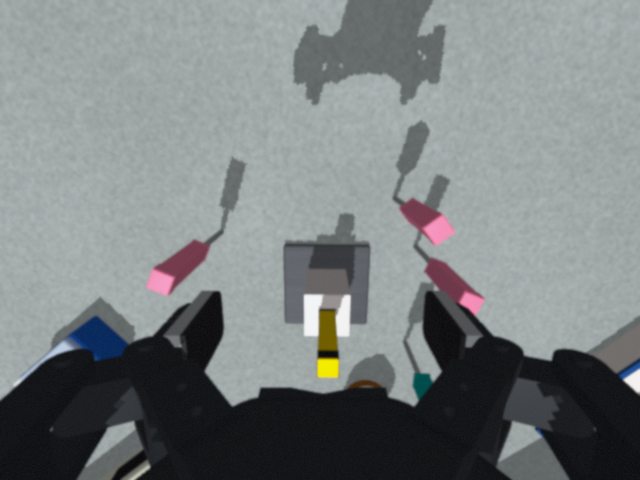

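```bash
python3 - <<'E'
from meas import *
c=load('w1'); p=c['pixels'];h=cv2.cvtColor(p,cv2.COLOR_RGB2HSV).astype(int);H,S,V=h[:,:,0],h[:,:,1],h[:,:,2]
for ce,st,m in comp((abs(H-28)<6)&(S>150)&(V>180)): print(ce,st,onplane(c,ce,.16))
R=cv2.Rodrigues(sense()['eef_rot'])[0];T=sense()['tcp_pos'];print(R,T)
pen=np.array([.4725,.316,.16])
for n,uv in [('pinkL',(222,230)),('pinkR1',(395,195)),('pinkR2',(415,245)),('turq',(407,340))]:
    b=onplane(c,uv,0.0); print(n,b,'rel tool',(R.T@(b-pen))[:2])
P=[onplane(c,u,.01) for u in [(286,243),(369,243)]]; e=P[1]-P[0];print(np.linalg.norm(e),np.degrees(np.arctan2(e[1],e[0])), np.degrees(np.arctan2(R[1,1],R[0,1])))
P=[onplane(c,u,.08) for u in [(304,335),(351,335)]]; e=P[1]-P[0];print(np.linalg.norm(e),np.degrees(np.arctan2(e[1],e[0])))
print(sum(P)/2)
for q in [(.4725,.316)]:
  d=np.array([q[0],q[1],.206])-T; print('delta tool',R.T@d)
E
```

```text
[327.6684 367.4733] [317 359  22  18 374] [0.4716 0.3156 0.16  ]
[[-0.8369  0.5474 -0.0006]
 [ 0.5474  0.8369 -0.0014]
 [-0.0002 -0.0015 -1.    ]] [0.3921 0.3624 0.2054]
pinkL [0.3513 0.2512 0.    ] rel tool [ 0.066  -0.1203]
pinkR1 [0.4255 0.4381 0.    ] rel tool [0.1062 0.0767]
pinkR2 [0.4889 0.4283 0.    ] rel tool [0.0478 0.1033]
turq [0.5931 0.3588 0.    ] rel tool [-0.0774  0.1021]
0.09414033702756348 56.760208207109045 56.81028766894799
0.04655380200174723 56.782532966101
[0.4905 0.3044 0.08  ]
delta tool [-0.0927  0.0052 -0.0005]
```

```bash
python3 -m pendant '{"hand":[1,1,1,1],"translation":[[-0.045,0.003,0],[-0.092,0.005,0],[-0.092,0.005,0],[-0.092,0.005,0]],"turn":[[0,0,0],[0,0,0],[0,0,0],[0,0,0]]}' 40; python3 - <<'E'
from h import *
snap('scene','s2');c=snap('wrist','w2');snap('top','t2')
print(sense()['tcp_pos'])
print(proj(c,[[.472,.3158,.16],[*sense()['tcp_pos'][:2],.16]]))
E
```

```text
time: 1.1
tcp_pos: [0.4714, 0.3162, 0.205]
eef_rot: [-0.898, -3.009, 0.003]
contact_force: [-0.4, 0.5, 0.6]
opening: 0.0855
[0.47042287 0.31710702 0.20542783]
[[321.68747254 254.22793968]
 [322.02893914 251.33687071]]
```

View pics/w2.png

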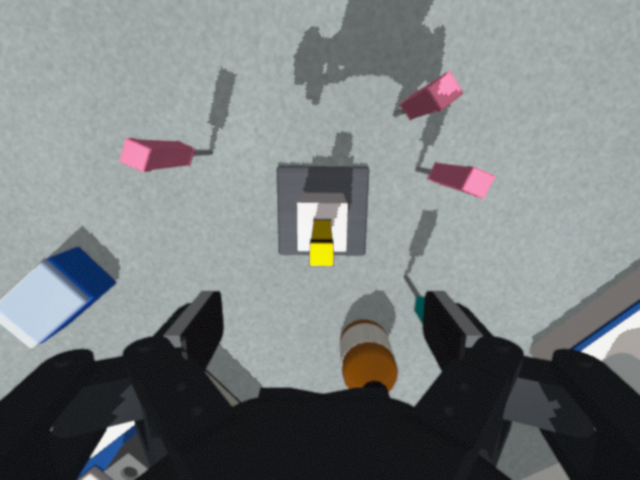

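View pics/s2.png

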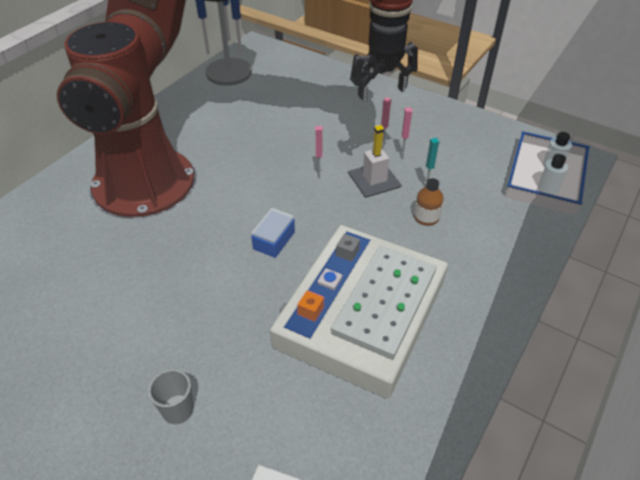

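Wrist view: the pen top is at (321,252), centred between the jaws and square to them. Scene view: the gripper is clear of everything. Descending now.

```bash
python3 -m pendant '{"hand":[1,1,1,1,1],"translation":[[-0.001,-0.001,0.03],[-0.001,-0.001,0.06],[-0.001,-0.001,0.09],[-0.001,-0.001,0.099],[-0.001,-0.001,0.099]],"turn":[[0,0,0],[0,0,0],[0,0,0],[0,0,0],[0,0,0]]}' 40; python3 -m pendant '{"hand":[0,0,0,0,0],"translation":[[0,0,0],[0,0,0],[0,0,0],[0,0,0],[0,0,0]],"turn":[[0,0,0],[0,0,0],[0,0,0],[0,0,0],[0,0,0]]}' 40; python3 -m pendant '{"hand":[0,0,0],"translation":[[0,0,0],[0,0,0],[0,0,0]],"turn":[[0,0,0],[0,0,0],[0,0,0]]}' 40; python3 - <<'E'
from h import *
snap('wrist','w3');snap('scene','s3');print(sense())
E
```

```text
time: 1.75
tcp_pos: [0.469, 0.3158, 0.1057]
eef_rot: [-0.892, -3.009, 0.005]
contact_force: [0.3, 0.1, -0.2]
opening: 0.0852
time: 2.25
tcp_pos: [0.4695, 0.316, 0.1064]
eef_rot: [-0.892, -3.01, 0.004]
contact_force: [0.1, -0.4, 3.3]
opening: 0.0152
time: 2.55
tcp_pos: [0.4695, 0.316, 0.1064]
eef_rot: [-0.893, -3.01, 0.004]
contact_force: [0.4, -1.3, 0.7]
opening: 0.0159
{'time': 2.65, 'qpos': array([ 4.63531965e-01,  4.42937476e-01, -2.01460083e-01,  9.29521860e-01,
       -6.18567880e-04,  1.04005397e+00]), 'dq': array([ 0.00088745,  0.00127898, -0.00122224, -0.00122411, -0.0009371 ,
        0.00190474]), 'effort': array([ 8.09621438e-02, -6.06693292e+01,  3.02653027e+01, -5.07503701e-02,
        6.38084463e-02, -9.49423847e-04]), 'tcp_pos': array([0.46947481, 0.31592816, 0.10635631]), 'eef_rot': array([-0.8925783 , -3.01018534,  0.00405772]), 'contact_force': array([-1.21058304,  0.90798991,  0.63300327]), 'torque': array([-0.0825907 , -0.0145585 ,  0.00670436]), 'opening': 0.015027367276859386}
```

View pics/w3.png

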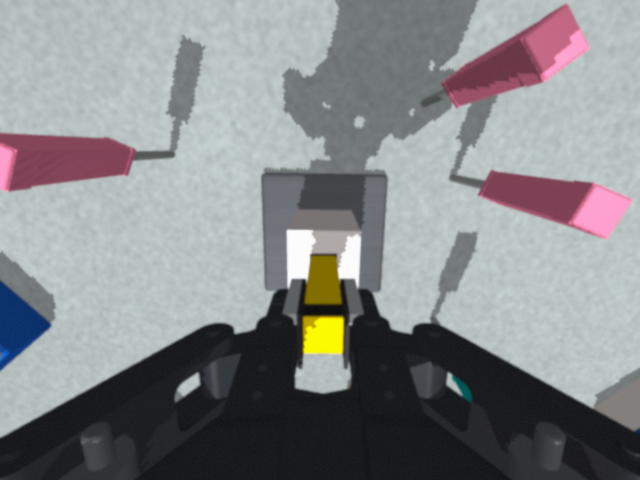

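The handle is gripped between the pads, with an opening of 15.5 mm. I'll raise the force and lift straight up.

```bash
python3 -m pendant '{"hand":[0,0,0,0,0],"translation":[[0,0,0],[0,0,-0.02],[0,0,-0.04],[0,0,-0.06],[0,0,-0.08]],"turn":[[0,0,0],[0,0,0],[0,0,0],[0,0,0],[0,0,0]]}' 60;  python3 -m pendant '{"hand":[0,0,0,0],"translation":[[0,0,-0.02],[0,0,-0.04],[0,0,-0.045],[0,0,-0.045]],"turn":[[0,0,0],[0,0,0],[0,0,0],[0,0,0]]}' 60; python3 - <<'E'
from h import *
snap('wrist','w4');snap('scene','s4');snap('top','t4');s=sense();print(s['time'],s['tcp_pos'],s['opening'],s['contact_force'])
E
```

```text
time: 3.15
tcp_pos: [0.4695, 0.316, 0.187]
eef_rot: [-0.892, -3.01, 0.004]
contact_force: [0.0, 0.1, 0.2]
opening: 0.0145
time: 3.55
tcp_pos: [0.4699, 0.3163, 0.2322]
eef_rot: [-0.893, -3.011, 0.003]
contact_force: [0.5, -0.3, -1.6]
opening: 0.0151
3.7 [0.46905369 0.3158213  0.23070654] 0.014997776352818034 [-0.15236194  0.08018073 -0.19094689]
```

View pics/s4.png

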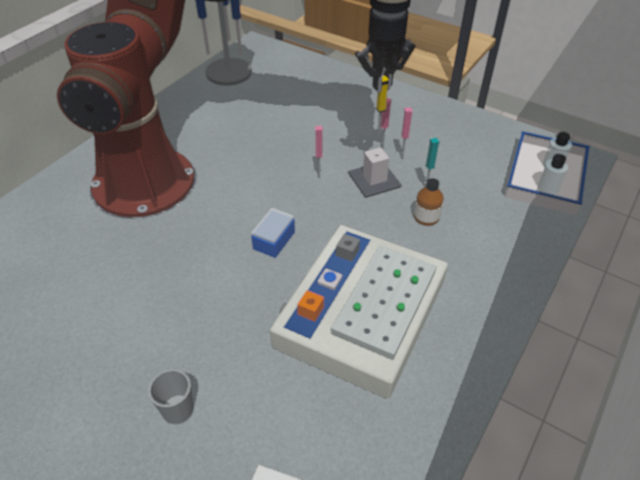

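View pics/w4.png

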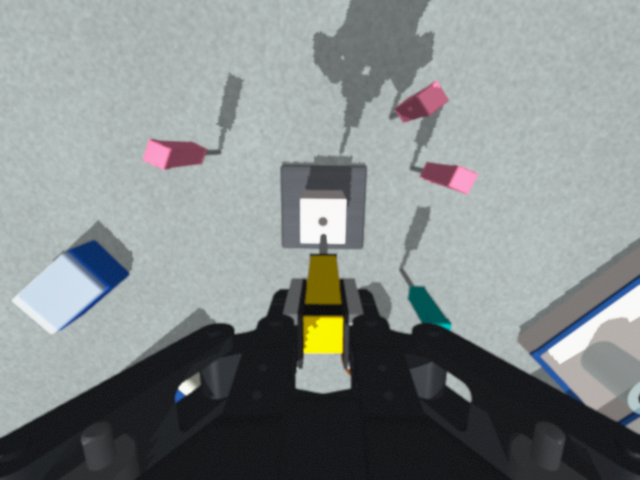

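Scene view: the pen hangs free at (383,93) above the empty stand, and the bystanders are unmoved. Wrist view: the shaft ends near (323,237), and the pen sits in the pads as it did before the lift.

```bash
cat > tip.py <<'E'
from meas import *
import sys
n=sys.argv[1]; tipuv=eval(sys.argv[2]); topuv=eval(sys.argv[3])
c=load(n); s=sense(); T=s['tcp_pos']; R=cv2.Rodrigues(s['eef_rot'])[0]
zt=T[2]+.0187-.115+(0 if len(sys.argv)<5 else float(sys.argv[4]))
a=onplane(c,tipuv,zt); b=onplane(c,topuv,zt+.15)
print('zt',zt,'tip',a,'top',b,'tilt',np.degrees((b-a)[:2]/.15)); print('tip rel tcp (tool)',R.T@(a-T),'top',R.T@(b-T)); print(R)
E
python3 - <<'E'
from meas import *
c=load('w4');p=c['pixels']
cv2.imwrite('pics/crop4.png',cv2.resize(p[200:370,270:380],(440,680)[::1],interpolation=cv2.INTER_CUBIC)[:600,:,::-1])
print(onplane(c,(323,221),.08))
for ce,st,_ in comp((lambda h:(abs(h[...,0]-28)<6)&(h[...,1]>150)&(h[...,2]>200))(cv2.cvtColor(p,cv2.COLOR_RGB2HSV).astype(int))): print(ce,st)
E
```

```text
[0.472  0.3158 0.08  ]
[324.7068 336.0632] [ 304  318   39   35 1187]
```

View pics/crop4.png

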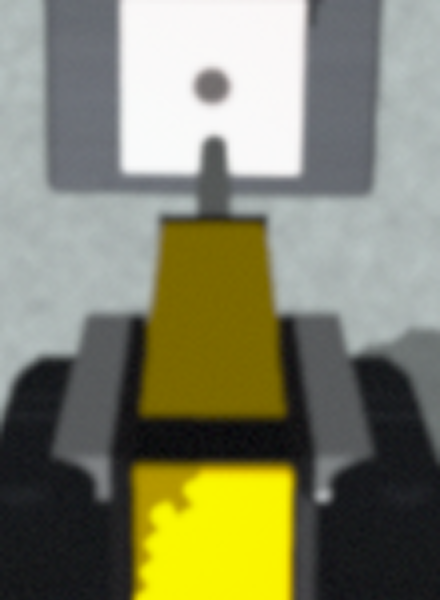

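```bash
python3 tip.py w4 "(323.2,237.4)" "(323.4,335)"
```

```text
zt 0.13440653840102673 tip [0.4738 0.3149 0.1344] top [0.4732 0.3155 0.2844] tilt [-0.2438  0.2267]
tip rel tcp (tool) [-0.0047  0.0023  0.0963] top [-0.0035  0.0017 -0.0537]
[[-0.8384  0.5451 -0.0046]
 [ 0.5451  0.8384 -0.0029]
 [ 0.0022 -0.0049 -1.    ]]
```

```bash
python3 -m pendant '{"hand":[0,0,0,0,0],"translation":[[-0.015,-0.013,0],[-0.045,-0.038,0],[-0.08,-0.068,0],[-0.115,-0.098,0],[-0.15,-0.128,0]],"turn":[[0,0,0],[0,0,0],[0,0,0],[0,0,0],[0,0,0]]}' 60; python3 - <<'E'
from h import *
s=sense();R=cv2.Rodrigues(s['eef_rot'])[0];T=s['tcp_pos'];print(T,s['dq'],R.T@(np.array([.581,-.062,.231])-T),R)
E
```

```text
time: 4.2
tcp_pos: [0.5247, 0.1251, 0.23]
eef_rot: [-0.891, -3.008, 0.007]
contact_force: [0.9, -0.6, -1.3]
opening: 0.015
[0.52470735 0.12508798 0.22999702] [-8.54074957e-01  1.27042298e-02  2.02443557e-02  2.08614589e-04
 -5.17531710e-03 -8.43209108e-01] [-0.14910512 -0.12624917 -0.00076746] [[-0.83865318  0.54463281 -0.00599585]
 [ 0.54465544  0.83865432 -0.00306285]
 [ 0.00336031 -0.00583434 -0.99997733]]
```

```bash
python3 -m pendant '{"hand":[0,0,0,0,0],"translation":[[-0.035,-0.03,0],[-0.07,-0.06,0],[-0.105,-0.089,0],[-0.134,-0.113,0],[-0.149,-0.126,0]],"turn":[[0,0,0],[0,0,0],[0,0,0],[0,0,0],[0,0,0]]}' 60;python3 -m pendant '{"hand":[0,0],"translation":[[0,0,0],[0,0,0]],"turn":[[0,0,0],[0,0,0]]}' 60; python3 - <<'E'
from h import *
for n in ['scene','top','wrist']: snap(n,n[0]+'5')
s=sense();print(s['time'],s['tcp_pos'],s['eef_rot'],s['opening'])
a=load('s5')['pixels'][190:330,260:400];b=load('t5')['pixels'][160:260,290:410]
cv2.imwrite('pics/crop5.png',np.hstack([cv2.resize(a,(400,400),interpolation=cv2.INTER_CUBIC),cv2.resize(b,(400,400),interpolation=cv2.INTER_CUBIC)])[:,:,::-1])
E
```

```text
time: 4.7
tcp_pos: [0.5811, -0.0648, 0.2288]
eef_rot: [-0.894, -3.005, 0.008]
contact_force: [-0.0, -0.0, -1.2]
opening: 0.0147
time: 4.9
tcp_pos: [0.5804, -0.0649, 0.2276]
eef_rot: [-0.895, -3.002, 0.008]
contact_force: [-1.2, 0.4, -0.0]
opening: 0.0147
5.05 [ 0.5806767  -0.0635836   0.22854025] [-0.89216811 -3.00482405  0.00788946] 0.015218503982012613
```

View pics/crop5.png

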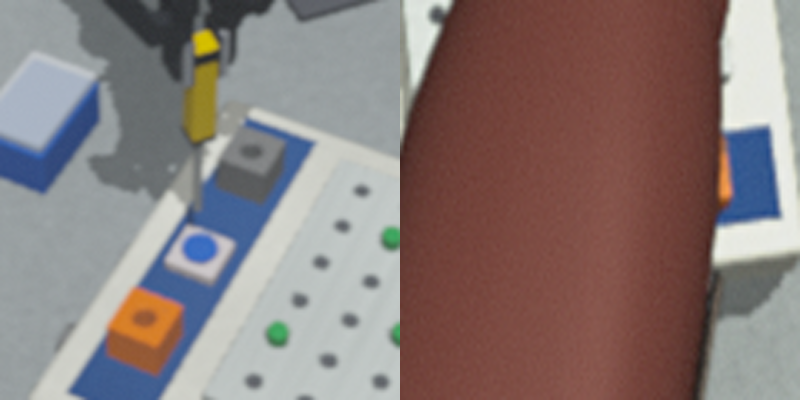

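View pics/w5.png

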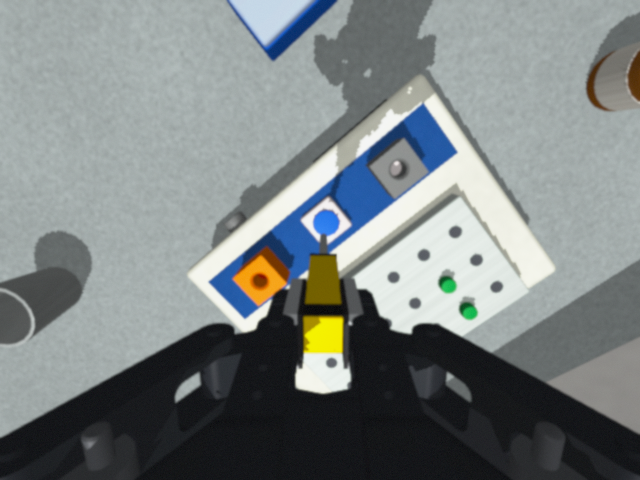

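Scene crop: the tip hangs above the lens, at crop (197,210) against the lens at (200,248). The top camera's view is blocked by the arm. Wrist view: the lens is at (326,221), the tip at about (323,237) and the orange hole at (260,281).

```bash
python3 - <<'E'
from meas import *
c=load('w5');p=c['pixels'];h=cv2.cvtColor(p,cv2.COLOR_RGB2HSV).astype(int);H,S,V=h[...,0],h[...,1],h[...,2]
cv2.imwrite('pics/crop6.png',cv2.resize(p[190:320,230:360],(600,600),interpolation=cv2.INTER_CUBIC)[:,:,::-1])
for ce,st,_ in comp((abs(H-109)<7)&(S>150)&(V>180),mn=100)[:3]: print('lens',ce,st,onplane(c,ce,.089))
for ce,st,_ in comp((abs(H-14)<8)&(S>150)&(V>220),mn=100)[:2]: print('orange',ce,st,onplane(c,ce,.107))
for ce,st,_ in comp((S<120)&(V>120)&(np.arange(480)[:,None]>200)&(np.arange(480)[:,None]<230)&(np.arange(640)>300)&(np.arange(640)<352),mn=100)[:2]: print('white',ce,st)
print('hole',onplane(c,(260,280),.107))
c=load('s5');p=c['pixels'];h=cv2.cvtColor(p,cv2.COLOR_RGB2HSV).astype(int)
# scene tip: crop scale 400/140
u=(260+197*.35,190+212*.35);print('scene tip',u,onplane(c,u,.132))
E
python3 tip.py w5 "(323.2,237.4)" "(323.4,335)"
```

```text
lens [325.8664 222.375 ] [314 211  25  24 464] [ 0.582  -0.0613  0.089 ]
lens [286.1495  29.    ] [265   4  48  45 107] [ 0.4297 -0.001   0.089 ]
orange [259.2981 279.9937] [ 234  256   52   49 1107] [ 0.5909 -0.141   0.107 ]
white [325.5893 215.3229] [301 201  51  29 672]
hole [ 0.5912 -0.1405  0.107 ]
scene tip (328.95, 264.2) [ 0.5868 -0.0689  0.132 ]
zt 0.1322402516312104 tip [ 0.5834 -0.065   0.1322] top [ 0.5833 -0.064   0.2822] tilt [-0.0505  0.4066]
tip rel tcp (tool) [-0.0036  0.0009  0.0963] top [-0.0021  0.0007 -0.0537]
[[-0.8379  0.5457 -0.0082]
 [ 0.5457  0.838  -0.0028]
 [ 0.0054 -0.0068 -1.    ]]
```

View pics/crop6.png

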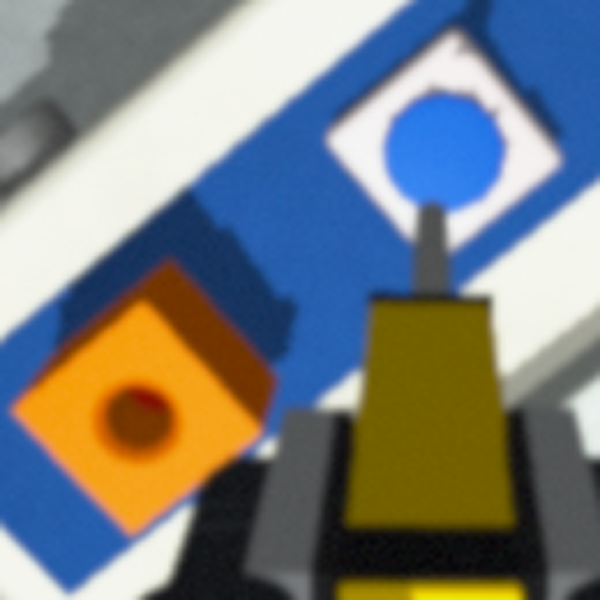

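```bash
python3 -m pendant '{"hand":[0,0,0,0,0],"translation":[[0.003,0.003,0.008],[0.004,0.003,0.016],[0.004,0.003,0.023],[0.004,0.003,0.023],[0.004,0.003,0.023]],"turn":[[0,0,0],[0,0,0],[0,0,0],[0,0,0],[0,0,0]]}' 60; python3 - <<'E'
from h import *
for n in ['scene','wrist']: snap(n,n[0]+'7')
s=sense();print(s['time'],s['tcp_pos'],s['eef_rot'],s['opening'])
a=load('s7')['pixels'][190:330,260:400];b=load('w7')['pixels'][190:320,230:360]
cv2.imwrite('pics/crop7.png',np.hstack([cv2.resize(a,(400,400),interpolation=cv2.INTER_CUBIC),cv2.resize(b,(400,400),interpolation=cv2.INTER_CUBIC)])[:,:,::-1])
E
```

```text
time: 5.55
tcp_pos: [0.5786, -0.0588, 0.2054]
eef_rot: [-0.892, -3.005, 0.008]
contact_force: [0.5, -0.5, -1.3]
opening: 0.0146
5.65 [ 0.57897598 -0.0590558   0.20579387] [-0.89245846 -3.00522292  0.00784681] 0.015085206030713972
```

View pics/crop7.png

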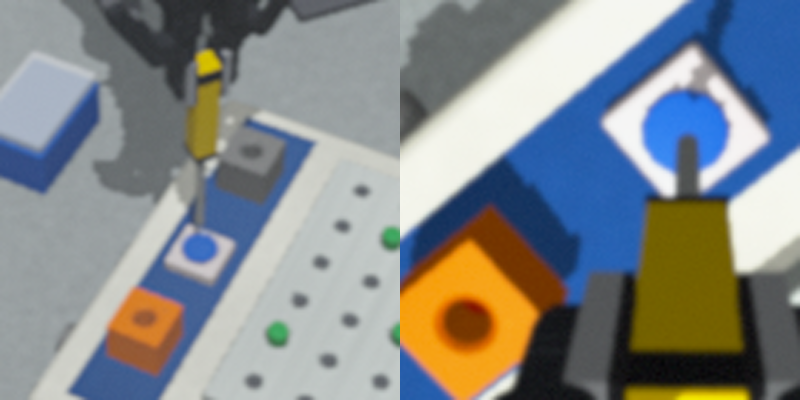

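The tip is above the lens: scene crop (200,230), about 20 px over the lens centre. I'll check the numbers and then hold.

```bash
python3 tip.py w7 "(323.2,237.4)" "(323.4,335)" | head -2; python3 - <<'E'
from meas import *
c=load('w7');p=c['pixels'];h=cv2.cvtColor(p,cv2.COLOR_RGB2HSV).astype(int);H,S,V=h[...,0],h[...,1],h[...,2]
print('lens w',onplane(c,(230+(686-400)*.325,190+131*.325),.089))
c=load('s7'); print('scene tip',onplane(c,(330,270.5),.109),'lens',onplane(c,(329.5,276.5),.089))
E
for i in 1 2 3 4; do python3 -m pendant '{"hand":[0,0,0,0,0],"translation":[[0,0,0],[0,0,0],[0,0,0],[0,0,0],[0,0,0]],"turn":[[0,0,0],[0,0,0],[0,0,0],[0,0,0],[0,0,0]]}' 60; done
```

```text
zt 0.10949386623574915 tip [ 0.5818 -0.0603  0.1095] top [ 0.5816 -0.0592  0.2595] tilt [-0.0728  0.4119]
tip rel tcp (tool) [-0.0035  0.0012  0.0963] top [-0.002   0.0009 -0.0537]
lens w [ 0.5825 -0.0611  0.089 ]
scene tip [ 0.5865 -0.0642  0.109 ] lens [ 0.585  -0.0631  0.089 ]
time: 6.15
tcp_pos: [0.579, -0.0591, 0.2058]
eef_rot: [-0.893, -3.005, 0.008]
contact_force: [0.4, -0.1, -0.6]
opening: 0.0147
time: 6.65
tcp_pos: [0.579, -0.0591, 0.2058]
eef_rot: [-0.892, -3.005, 0.008]
contact_force: [-0.3, 0.8, -0.9]
opening: 0.0149
time: 7.15
tcp_pos: [0.579, -0.0591, 0.2058]
eef_rot: [-0.892, -3.005, 0.008]
contact_force: [0.4, 0.1, -0.6]
opening: 0.0148
time: 7.65
tcp_pos: [0.579, -0.0591, 0.2058]
eef_rot: [-0.892, -3.005, 0.008]
contact_force: [0.4, -0.4, -0.2]
opening: 0.0149
```

```bash
python3 -m pendant '{"hand":[0,0,0,0,0],"translation":[[0,0,-0.01],[0,0,-0.02],[-0.015,-0.018,-0.02],[-0.035,-0.043,-0.02],[-0.0505,-0.062,-0.02]],"turn":[[0,0,0],[0,0,0],[0,0,0],[0,0,0],[0,0,0]]}' 60; python3 -m pendant '{"hand":[0,0,0],"translation":[[0,0,0],[0,0,0],[0,0,0]],"turn":[[0,0,0],[0,0,0],[0,0,0]]}' 60; python3 - <<'E'
from h import *
for n in ['scene','wrist']: snap(n,n[0]+'8')
s=sense();print(s['time'],s['tcp_pos'],s['eef_rot'],s['opening'])
a=load('s8')['pixels'][210:350,250:390];b=load('w8')['pixels'][190:320,250:380]
cv2.imwrite('pics/crop8.png',np.hstack([cv2.resize(a,(400,400),interpolation=cv2.INTER_CUBIC),cv2.resize(b,(400,400),interpolation=cv2.INTER_CUBIC)])[:,:,::-1])
E
```

```text
time: 8.15
tcp_pos: [0.5882, -0.1399, 0.2273]
eef_rot: [-0.893, -3.007, 0.008]
contact_force: [-1.0, 1.0, -0.1]
opening: 0.015
time: 8.45
tcp_pos: [0.5882, -0.1392, 0.2278]
eef_rot: [-0.892, -3.007, 0.008]
contact_force: [0.2, -0.6, 1.1]
opening: 0.0149
8.55 [ 0.58820903 -0.13898753  0.22763041] [-0.89108494 -3.00763962  0.00817338] 0.014644874728719906
```

View pics/crop8.png

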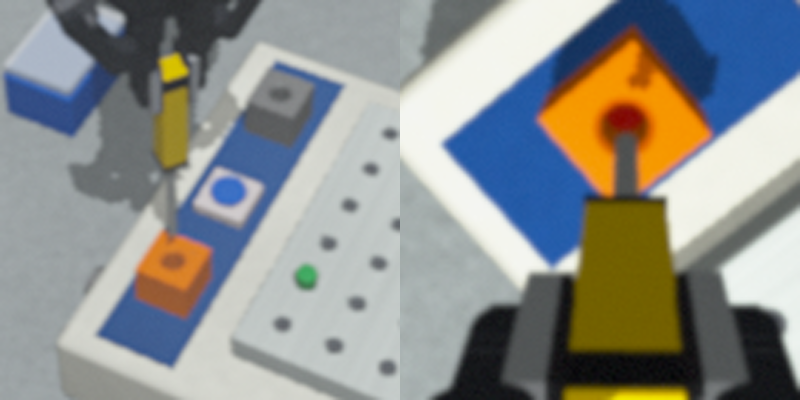

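```bash
python3 tip.py w8 "(323.2,237.4)" "(323.4,335)" ; python3 - <<'E'
from meas import *
zt=sense()['tcp_pos'][2]+.0187-.115
c=load('w8');w=onplane(c,(323.1,229.7),.107);print('hole w',w)
p=c['pixels'];h=cv2.cvtColor(p,cv2.COLOR_RGB2HSV).astype(int);H,S,V=h[...,0],h[...,1],h[...,2]
for ce,st,m in comp((abs(H-14)<10)&(S>150)&(V>225),mn=100)[:1]:
    print('orange',ce,st); r=cv2.minAreaRect(np.argwhere(m)[:,::-1].astype(np.float32)); print(r,onplane(c,r[0],.107))
c=load('s8'); a=onplane(c,(309.9,293.3),zt);b=onplane(c,(310.5,301.35),.107);print('scene tip',a,'hole',b,b-a)
E
```

```text
zt 0.13133041337300866 tip [ 0.5914 -0.1405  0.1313] top [ 0.591  -0.1393  0.2813] tilt [-0.17    0.4385]
tip rel tcp (tool) [-0.0038  0.0011  0.0963] top [-0.0023  0.0009 -0.0537]
[[-0.8386  0.5447 -0.006 ]
 [ 0.5447  0.8386 -0.0037]
 [ 0.003  -0.0063 -1.    ]]
hole w [ 0.5908 -0.1403  0.107 ]
orange [322.2539 229.1376] [ 296  204   54   49 1032]
((322.5655822753906, 230.7786865234375), (39.05125427246094, 39.30732727050781), 50.19443130493164) [ 0.5914 -0.1412  0.107 ]
scene tip [ 0.5948 -0.1438  0.1313] hole [ 0.5951 -0.1429  0.107 ] [ 0.0004  0.0009 -0.0243]
```

Both views put the tip within about 1 mm of the hole's axis. Going in.

```bash
python3 -m pendant '{"hand":[0,0,0,0,0],"translation":[[0,0,0.01],[0,0,0.02],[0,0,0.028],[0,0,0.036],[0,0,0.042]],"turn":[[0,0,0],[0,0,0],[0,0,0],[0,0,0],[0,0,0]]}' 60; python3 -m pendant '{"hand":[0,0],"translation":[[0,0,0],[0,0,0]],"turn":[[0,0,0],[0,0,0]]}' 60; python3 - <<'E'
from h import *
for n in ['scene','wrist']: snap(n,n[0]+'9')
s=sense();print(s['time'],s['tcp_pos'],'tip',s['tcp_pos'][2]+.0187-.115,s['opening'],s['contact_force'],s['torque'])
a=load('s9')['pixels'][210:350,250:390];b=load('w9')['pixels'][190:320,250:380]
cv2.imwrite('pics/crop9.png',np.hstack([cv2.resize(a,(400,400),interpolation=cv2.INTER_CUBIC),cv2.resize(b,(400,400),interpolation=cv2.INTER_CUBIC)])[:,:,::-1])
E
```

```text
time: 9.05
tcp_pos: [0.5876, -0.139, 0.1845]
eef_rot: [-0.891, -3.007, 0.008]
contact_force: [0.3, -0.1, -0.2]
opening: 0.0149
time: 9.25
tcp_pos: [0.5875, -0.139, 0.1843]
eef_rot: [-0.891, -3.006, 0.008]
contact_force: [0.1, 0.7, -0.1]
opening: 0.0152
9.35 [ 0.58782369 -0.13908008  0.18485659] tip 0.08855658714257152 0.014924335668154154 [-0.81870493 -0.41194919  0.2223964 ] [-0.02246552 -0.02892903  0.01363798]
```

View pics/crop9.png

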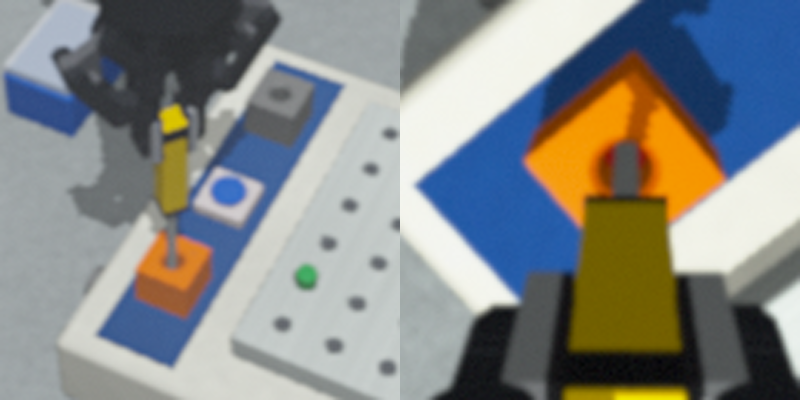

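The shaft is in the orange hole in both views and nothing is pushing back. Pressing now while watching the force.

```bash
python3 -m pendant '{"hand":[0,0,0,0],"translation":[[0,0,0.003],[0,0,0.006],[0,0,0.006],[0,0,0.006]],"turn":[[0,0,0],[0,0,0],[0,0,0],[0,0,0]]}' 60; python3 -m pendant '{"hand":[0,0,0,0],"translation":[[0,0,0.002],[0,0,0.003],[0,0,0.003],[0,0,0.003]],"turn":[[0,0,0],[0,0,0],[0,0,0],[0,0,0]]}' 60; python3 -c "
from h import *
s=sense();print(s['time'],s['tcp_pos'],'tip',s['tcp_pos'][2]+.0187-.115,s['opening'],s['contact_force'],s['torque'])"
```

```text
time: 9.75
tcp_pos: [0.5881, -0.1393, 0.1792]
eef_rot: [-0.891, -3.008, 0.008]
contact_force: [0.6, -0.3, 2.6]
opening: 0.0148
time: 10.15
tcp_pos: [0.5882, -0.1393, 0.1763]
eef_rot: [-0.891, -3.008, 0.008]
contact_force: [0.8, -0.3, 4.7]
opening: 0.0148
10.15 [ 0.58819313 -0.13928617  0.17633392] tip 0.0800339193163065 0.014802854195729687 [ 0.80173275 -0.25671163  4.69838938] [-0.00945132 -0.04113574  0.03642213]
```

```bash
python3 -m pendant '{"hand":[0,0,0,0],"translation":[[0,0,0.001],[0,0,0.002],[0,0,0.002],[0,0,0.002]],"turn":[[0,0,0],[0,0,0],[0,0,0],[0,0,0]]}' 60; python3 -c "
from h import *
s=sense();print(s['time'],s['tcp_pos'],'tip',s['tcp_pos'][2]+.0187-.115,s['opening'],s['contact_force'],s['torque'])"
```

```text
time: 10.55
tcp_pos: [0.5885, -0.1394, 0.1751]
eef_rot: [-0.892, -3.009, 0.008]
contact_force: [-0.9, 0.3, 9.5]
opening: 0.0148
10.55 [ 0.58850994 -0.13943371  0.17512055] tip 0.07882055181282425 0.014829576585592292 [-0.86415696  0.30902356  9.51894907] [ 0.11280579  0.27435991 -0.02456173]
```

The force is 9.5 N, above the 5.4 N full-travel spring, and the tip is at 0.0788 m, so the button is at its stop. The target is still held; one last look before handing in.

```bash
python3 - <<'E'
from h import *
for n in ['scene','wrist','scene','scene']: 
    snap(n,n[0]+'10'); s=sense();print(s['time'],s['tcp_pos'],s['contact_force'],s['opening'])
a=load('s10')['pixels'][110:440,140:470];b=load('w10')['pixels'][190:320,250:380]
cv2.imwrite('pics/crop10.png',np.hstack([cv2.resize(a,(400,400),interpolation=cv2.INTER_CUBIC),cv2.resize(b,(400,400),interpolation=cv2.INTER_CUBIC)])[:,:,::-1])
E
```

```text
10.6 [ 0.58853648 -0.13945889  0.17513978] [-0.82174179  0.91229669 10.08587588] 0.01533191992502203
10.65 [ 0.58850624 -0.1394334   0.17511244] [-0.90515971 -1.12429991  9.7041471 ] 0.014845362620250322
10.7 [ 0.58851704 -0.13944498  0.17513058] [-0.49348286  0.42954211 10.83233011] 0.014741357631091686
10.75 [ 0.58851678 -0.13942758  0.17509946] [0.37086478 0.96691874 9.88004822] 0.015109032259143108
```

View pics/crop10.png

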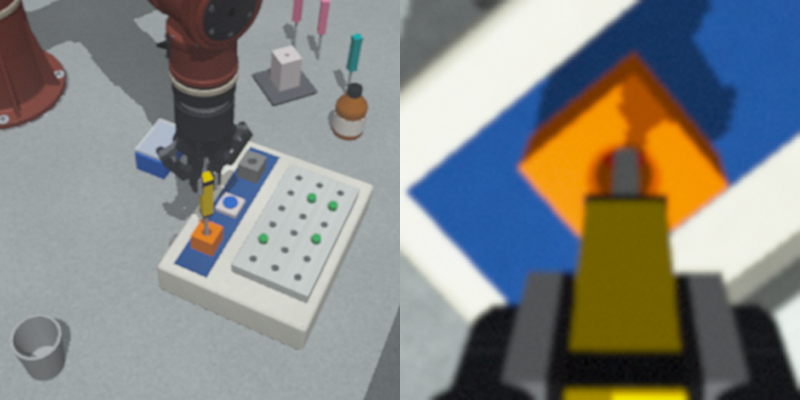

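The pen is upright in the orange port, the load holds steady near 10 N, and the bystanders stand where they were. Handing in.

```bash
python3 -c "
from plant import close_job
print(close_job())"
```

```text
the job is handed in; nothing more can be done
None
```

The job is handed in at about 10.8 s of the 51 s allowed, with the pen still gripped and the red button held down. The hand-in reports no verdict.

- **Pen:** I gripped the yellow pen by its handle and lifted it straight out of the stand. The wrist pictures showed no slip in the grip.
- **Receiver:** I held the tip about 20 mm above the blue lens for about 2 s. The estimated sideways error was 1–2 mm, with the tilt under 0.5°.
- **Orange port:** I lowered the tip through the hole and pushed until it reached about 0.079 m, which is the fully-down height. The push stayed steady at about 10 N, above the 5.4 N that full travel needs.

**Last checks:** the last scene picture shows the pen upright in the port and the gripper clear of it. The bottle, tip box and beaker look unmoved by eye; I did not re-measure their positions. I never went near the grey port.

**Disagreements:** the scene camera's positions differed from the wrist camera's by about 4 mm over the ports, more than the stated 2 mm calibration. I steered by the offset between tip and target within each picture. On that offset the two cameras agreed to about 2 mm, and to about 1 mm over the hole. The top camera's view was blocked by the arm over the heater, so it gave no check there.

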